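# Dispense one puck and push it into the staging lane

## Task

Press the feeder's plunger all the way down once and let it come back up, so that a single white puck slides out onto the bench. Then push that puck sideways with the fingers, without gripping or lifting it, into the lane between the two low rails, until no part of it sticks out beyond the ends of the rails. Leave the other pucks in the feeder and the flange, seal ring and vial round it where they are.

Things in the scene. Friction and masses are not known exactly. Their poses are not given: they have to be found in the camera images.
- feeder: Puck feeder of bare aluminium, screwed to the bench, 113 mm long, 57 wide (83 over its feet). Origin: on the bench under the middle of the upright open-topped shaft (36 mm high, 53 x 57 outside) that holds the stack of pucks. Its -x axis points out of the outlet, roughly towards the robot. Behind the shaft (+x, to x = 84 mm) is a housing of the same height with the plunger on top.
- outlet (a point): Point on the bench in front of the outlet, 52 mm from the feeder's origin along its -x axis. A full press slides the lowest puck straight out along the bench until its centre lies here or up to 20 mm farther out. As the plunger rises the pusher draws back and the next puck drops; another press would eject it.
- plunger (a joint): Plunger travel in m: 0 up (rest), 0.025 fully down. Sprung: about 3 N at the top, 7 N at the bottom, plus a little damping; it returns by itself.
- plunger_top (a point): Centre of the flat top of the plunger's black round cap, 30 mm in diameter; at rest 80 mm above the bench and 60 mm behind the feeder's origin (its own +x). It is pressed straight down and goes down 25 mm, with the cap.
- puck_0: White plastic disc, 43 mm diameter, 10 mm high, 30 g, lying flat; the lowest in the feeder, the one to be dispensed. Origin: centre of its underside. Yaw means nothing.
- puck_1: Same disc, second from below in the feeder; stays in.
- puck_2: Same disc, third (top) in the feeder; stays in.
- lane: Staging lane: two dark steel rails, 9 mm high, fixed to the bench, bare bench between. It runs along its y axis, open at both ends, 80 mm long (y = -40 to 40). From y = -27 to 27 the gap is 47 mm wide; towards the ends the rails splay to a mouth about 60 wide. Origin: on the bench, middle of the lane, about 115 mm left or right of the outlet point; its axis is within 5 degrees of the feeder's y axis.
- blank_flange: Loose metal blanking flange, 55 mm diameter, 17 mm high, on the other side of the outlet from the lane. Origin: centre of its underside. Not to be disturbed.
- seal_ring: Loose ring with a black seal, 43 mm diameter, 8 mm high, on the bench in front of the outlet (its centre about 120 to 140 mm in front of the feeder's origin). Origin: centre of its underside. Not to be disturbed.
- vial: Loose small vial with white cap, 34 mm diameter, 70 mm high, beside the plunger housing. Origin: centre of its underside. Not to be disturbed.
There are look-alikes about, which are no part of the job. What is shaped like the puck_2 but yellow is not meant.

How it is judged (in metres and radians):
On the way, in this order (a step that is already met when the one before it is completed fails the run):
1. the plunger is pressed down (more than 21 of its 25 mm) (value of joint plunger above 0.021 m).
2. the plunger is back up and the puck lies outside the shaft, in front of the outlet (value of joint plunger below 0.004 m and x of puck_0 in the frame of feeder below -0.04 m), for 0.1 s.
At the end, for the whole second after the job is handed in: The dispensed puck lies flat and still on the bench between the rails, its centre within 19 mm of the lane's middle along the lane (so it is wholly within the rails' length) and 5 mm across it; the plunger is up (within 4 mm) and the other two pucks are in the shaft (x of puck_0 in the frame of lane between -0.005 and 0.005 m and y of puck_0 in the frame of lane between -0.019 and 0.019 m and height (world z) of puck_0 below 0.004 m and angle between puck_0's own z axis and vertical below 0.1 rad and linear speed of puck_0 below 0.02 m/s and value of joint plunger below 0.004 m and x of each of puck_1, puck_2 in the frame of feeder above -0.008 m); the robot touches nothing.
It fails at once if a second puck is pushed out of the shaft (more than 8 mm) (not (x of each of puck_1, puck_2 in the frame of feeder above -0.008 m)).
It fails at once if the dispensed puck is lifted (more than 8 mm) or turned up on edge (height (world z) of puck_0 above 0.008 m or angle between puck_0's own z axis and vertical above 0.5 rad).
It fails at once if a puck in the feeder is taken out upward (height (world z) of puck_1 above 0.03 m or height (world z) of puck_2 above 0.04 m).
It fails at once if the flange, the seal ring or the vial is moved more than 15 mm (distance of any of blank_flange, seal_ring, vial from where it was at the start of the episode above 0.015 m).
It also fails if it takes over 54 s, if anything falls off the work surface, if the arm or the gripper's body presses on something with over 40 N, if the wrist force passes 120 N, or if a joint passes its speed limit or range.

## Robot

A 6-joint arm with a two-finger parallel gripper is mounted at the origin on a cart in front of the work surface, level with it; the furniture and walls round the work are solid. World frame = base frame: x ahead of the robot, y to its left, z up, the work surface at z = 0. Lengths are in m, angles in degrees, forces in N, time in s.
With the tool pointing down it reaches from about 0.4 to 0.825 m from the base axis. Payload 7 kg.
Tool frame: the origin (TCP) lies at the very end of the fingers, on their centre line; the grasp point (between the pads) lies 19 mm behind it; z points along the fingers, y is the line along which they close (so a half turn about z gives the same grasp; the last joint's range is limited). The gripper opens to 88 mm and grips with 3 to 60 N. Pads are 19 mm wide; open, the fingers measure 130 mm over their backs; the gripper's body (78 mm by 193 mm) begins 47 mm behind the grasp point.
Start: joints at [-50.071, 20.546, 0.682, 0, -70.136, -16.507], TCP at [0.268, -0.619, 0.189] pointing down, gripper open.
Joint ranges: [-176.03, 176.03], [-82.01, 121.73], [-58.28, 71.71], [-173.87, 95.51], [-174.79, -0.11], [-173.66, 173.66]. Speed limits (degrees/s): [136.94, 136.94, 172.46, 180, 180, 180].

## Interface

Orientations are given as [roll, pitch, yaw] about the fixed x, y, z axes, in that order (R = Rz(yaw) Ry(pitch) Rx(roll)).
In Python, from plant import r gives the robot as it stands. The module is installed in compiled form; this text tells all that it offers.
- The arm moves only by the tool jog_arm, never from a script. Its arguments are lists of equal length, an entry for each row: "travel": the shift along the tool's x, y, z each as a share of 50 cm, from -1 to 1, a list of three; "dr": the turn, a rotation vector about the tool's x, y, z each as a share of 360 degrees, from -1 to 1, a list of three; "claw": the opening, from 0 (shut) to 1 (fully open). A call has exactly 10 rows; each row is the pose to reach, as a shift and turn from the pose commanded when the call began, along the tool's axes at that moment, turning the shorter way round; what a row does not reach only later rows make up. A row lasts 1/8 s, in which the tool goes at most 62.5 mm and 10.7 degrees, less where a joint would pass 70% of its speed; a pose out of reach is approached as far as the arm can. A call with a number of a shift or a turn outside -1 to 1 is refused whole. A call with a gripper value outside its range is refused whole. The fingers move at their own pace and stop on an object; "newtons" is the grip in N (left out, the last holds). Time passes only in rows, so rows that repeat a pose let the fingers close, or fill a call up. It gives the time, the measured TCP pose, the force, the opening and the grip force at its end, in the units of the state.
- r.get_state(): the state, without advancing time (a new reading comes with each control period).
- r.capture(name): name is "side" or "top" or "wrist"; returns a dict with "pixels" (420x560x3 uint8, red, green, blue), "range_z" (420x560 float32, m along the optical axis (not along the pixel's ray), 0 where there is no reading), "fx", "fy", "cx", "cy" (pixels), "dist_coeffs" ([k1, k2, p1, p2, k3] as OpenCV has them; the pictures are not rectified), "position" and "attitude" of the camera in the world; the wrist camera has in their place "hand_eye" (4x4, takes a point from camera to tool coordinates, whose origin is the TCP and whose axes are the flange's). Camera axes: x right, y up, looking along -z (the intrinsics and any distortion apply to the point x, -y, -z); pixel columns grow to the right and rows downward; lengths in m; the calibration is good to about 2 mm. A picture is of the moment at which its call begins: read the wrist's pose just before it.
- r.close_job(): hands the job in; it is judged then, once.
Trained networks look in the newest picture that a camera, given by its name, has taken for a name from the list of things; names that differ only in an ending like _2 or _b are one class to them, and where a whole thing is asked for, a point or a joint stands for the part that bears it (a point fixed in the world has none). Each returns a list of dicts, best first, with "conf" (0 to 1); they miss things now and then, are a little off and sometimes report something else, mostly with a low value. They report only what shows in the picture. A call takes as long as a camera call. They do not tell look-alikes from the thing itself.
- r.boxes_of(name, camera): "extent" ([left, top, right, bottom] in pixels, round what is visible of it).
- r.regions_of(name, camera): "pixels" (420x560 bool, what is visible of it) and "extent" ([left, top, right, bottom] in pixels, round what is visible of it).
- r.tip_of(name, camera): "at" ([column, row] in pixels: a listed point, or the origin of a listed thing).
The state is a dict: "time_s": time; "joints": joint angles; "qd": joint speeds; "joint_torque": joint torques, N m; "tcp_pos": TCP position; "eef_rot": TCP orientation; "contact_force": force on the tool from outside, world axes, zero at the start; "moment": the same for the moment, N m; "gripper_width": finger opening in m; "gripper_force": force on a finger pad.
Only numpy, scipy, OpenCV 4.12 (cv2) and the standard library are available. Lean on these libraries where they do the work, as an engineer would, in place of code of your own. Each camera call takes 0.05 s, during which the arm holds its last target. There are 200 camera calls.

## Working session

There is one attempt and no reset: what is moved stays moved. The work goes in short steps, Python scripts to look and compute and a tool call to move; the robot and the scene stay as the last step left them, time stands still between calls to the robot, and variables do not carry over. Pictures are saved under pics/ and viewed, at most 10 in all, crops included, and the job is handed in when it is done.

Besides the shell and the picture viewer there is one more tool, called as name(argument=value, ...), one argument or row to a line, values as JSON. jog_arm: Moves the arm, as the interface text tells. Its arguments: {"type":"object","properties":{"travel":{"type":"array"},"dr":{"type":"array"},"claw":{"type":"array"},"newtons":{"type":"number"}},"required":["travel","dr","claw"]}

```bash
mkdir -p pics
cat > h.py <<'E'
import numpy as np, cv2
from plant import r
from scipy.spatial.transform import Rotation as Ro
def cam(n):
    s=r.get_state(); c=r.capture(n)
    if 'hand_eye' in c:
        T=np.eye(4); T[:3,:3]=Ro.from_euler('xyz',s['eef_rot'],degrees=True).as_matrix(); T[:3,3]=s['tcp_pos']
        c['T']=T@np.array(c['hand_eye'])
    else: c['att']=c['attitude']
    return c
def save(c,p): cv2.imwrite(p,c['pixels'][:,:,::-1])
def rays(c,uv):
    K=np.array([[c['fx'],0,c['cx']],[0,c['fy'],c['cy']],[0,0,1.]])
    p=cv2.undistortPoints(np.array(uv,float).reshape(-1,1,2),K,np.array(c['dist_coeffs'],float)).reshape(-1,2)
    return np.c_[p[:,0],-p[:,1],-np.ones(len(p))]
def pose(c):
    if 'T' in c: return c['T']
    a=np.array(c['attitude'],float); T=np.eye(4); T[:3,3]=c['position']
    T[:3,:3]=a if a.shape==(3,3) else (Ro.from_euler('xyz',a,degrees=True).as_matrix() if a.size==3 else Ro.from_quat(a).as_matrix())
    return T
def cloud(c,uv):
    uv=np.array(uv).reshape(-1,2).astype(int); z=c['range_z'][uv[:,1],uv[:,0]]; k=z>0
    T=pose(c); return (rays(c,uv[k])*z[k,None])@T[:3,:3].T+T[:3,3]
def onplane(c,uv,h):
    T=pose(c); d=rays(c,uv)@T[:3,:3].T; o=T[:3,3]
    return o+d*((h-o[2])/d[:,2])[:,None]
E
python3 - <<'E'
from h import *
print(r.get_state())
ims=[]
for n in ['top','side']:
    c=cam(n); print(n,c.get('position'),c.get('attitude'),c['fx'],c['dist_coeffs'])
    save(c,f'pics/{n}0.png')
    for t in ['feeder','outlet','plunger_top','puck_0','lane','blank_flange','seal_ring','vial']:
        for d in r.regions_of(t,n)[:4] if t not in('outlet',) else []:
            ys,xs=np.nonzero(d['pixels']); 
            p=cloud(c,np.c_[xs,ys]); print(t,round(d['conf'],2),d['extent'],np.median(p,0).round(3) if len(p) else None, p.min(0).round(3) if len(p) else '',p.max(0).round(3) if len(p) else '')
        print('  tip',t,[(round(d['conf'],2),np.round(d['at'],1).tolist(),onplane(c,d['at'],.08 if t=='plunger_top' else 0).round(3).tolist()) for d in r.tip_of(t,n)[:3]])
E
```

```text
{'time_s': 0.0, 'joints': array([-5.00690819e+01,  2.05901999e+01,  6.35451903e-01, -2.12562343e-02,
       -7.01350338e+01, -1.65067444e+01]), 'qd': array([-0.0480209 , -0.07430712, -0.00213347,  0.01479369,  0.03652317,
        0.02089273]), 'joint_torque': array([ 1.91359875e-03, -5.82714272e+01,  2.93061680e+01,  6.99740097e+00,
        6.91430309e-03, -1.99353390e-04]), 'tcp_pos': array([ 0.26810487, -0.61889017,  0.18854584]), 'eef_rot': array([ 1.7990824e+02, -6.3532598e-03, -1.5658306e+02]), 'contact_force': array([-0.12223115, -0.09776959, -0.53257068]), 'moment': array([ 0.01828972,  0.01905244, -0.04714453]), 'gripper_force': 0.0, 'gripper_width': 0.08758502283707378}
top [0.37297247 0.18685104 0.89079051] [ 14.02792869  -0.24327365 -87.17532185] 517.325228679493 [-0.09552918  0.          0.          0.          0.        ]
feeder 0.68 [265.6, 162.5, 313.7, 230.4] [0.622 0.179 0.036] [ 0.547  0.138 -0.001] [0.669 0.221 0.083]
feeder 0.63 [267.8, 279.7, 290.4, 303.8] [0.441 0.188 0.007] [ 0.421  0.168 -0.002] [0.464 0.208 0.012]
  tip feeder [(0.72, [290.3, 217.1], [[0.575,
[... 2955 characters left out ...]
 -0.   ] [0.696 0.196 0.083]
  tip lane [(0.95, [284.5, 286.9], [[0.507, 0.28, 0.0]])]
blank_flange 0.81 [300.5, 184.2, 328.0, 209.6] [0.539 0.062 0.012] [ 0.514  0.014 -0.001] [0.569 0.084 0.019]
  tip blank_flange [(0.83, [315.9, 197.4], [[0.54, 0.052, 0.0]])]
seal_ring 0.56 [324.2, 248.2, 354.0, 271.1] [0.442 0.195 0.007] [ 0.421  0.164 -0.002] [0.465 0.212 0.011]
seal_ring 0.32 [222.8, 186.6, 293.4, 246.1] [0.615 0.197 0.034] [ 0.546  0.099 -0.002] [0.662 0.225 0.083]
  tip seal_ring [(0.86, [336.4, 260.2], [[0.45, 0.188, 0.0]])]
vial 0.77 [208.0, 223.8, 229.5, 269.3] [0.622 0.285 0.045] [ 0.61   0.203 -0.002] [0.677 0.293 0.074]
  tip vial [(0.82, [219.2, 258.9], [[0.632, 0.272, 0.0]])]
```

Run:
```python
from h import *
a=cv2.imread('pics/top0.png')[145:320,185:395]; b=cv2.imread('pics/side0.png')[160:330,190:370]
cv2.imwrite('pics/cr.png',np.vstack([cv2.resize(a,(360,300),interpolation=cv2.INTER_CUBIC),cv2.resize(b,(360,300),interpolation=cv2.INTER_CUBIC)]))
P=[];F=[];C=[]
for n in ['top','side']:
    c=cam(n)
    yy,xx=np.mgrid[0:420,0:560]; p=cloud(c,np.c_[xx.ravel(),yy.ravel()])
    m=lambda lo,hi,z0,z1:p[(p[:,0]>lo[0])&(p[:,0]<hi[0])&(p[:,1]>lo[1])&(p[:,1]<hi[1])&(p[:,2]>z0)&(p[:,2]<z1)]
    L=m((.45,.225),(.57,.34),.005,.012); f=m((.53,.12),(.68,.23),.033,.04); k=m((.6,.15),(.67,.21),.077,.084)
    for nm,q in [('lane',L),('feeder',f),('cap',k),('vial',m((.6,.24),(.66,.31),.066,.076)),('ring',m((.4,.15),(.48,.23),.005,.012)),('flange',m((.5,.0),(.58,.1),.014,.02))]:
        if len(q)<5: print(n,nm,len(q)); continue
        rc=cv2.minAreaRect(q[:,:2].astype(np.float32)*1000); print(n,nm,len(q),q.mean(0).round(4),[np.round(v,1) for v in rc],q[:,2].mean().round(4))
    # inner lane: split rails by x
    for s in (-1,1):
        q=L[(s*(L[:,0]-.511)>.018)&(abs(L[:,1]-.281)<.026)]
        if len(q)>5:
            # inner edge
            bins=np.round((q[:,1]-.281)/.006); e=[]
            for bb in np.unique(bins):
                w=q[bins==bb]; e.append((w[:,1].mean(),s*np.min(s*w[:,0])))
            e=np.array(e); print(n,'rail',s,len(q),np.polyfit(e[:,0]-.281,e[:,1],1).round(4))
```

```text
top lane 595 [0.5068 0.2798 0.0087] [array([507.5, 280. ]), array([80. , 85.7]), np.float64(6.6)] 0.0087
top feeder 1110 [0.6102 0.1779 0.0358] [array([604.5, 177. ]), array([111.5,  57.8]), np.float64(5.1)] 0.0358
top cap 240 [0.6347 0.1799 0.0798] [array([634.5, 179.9]), array([28.4, 28.7]), np.float64(45.7)] 0.0798
top vial 164 [0.627  0.2732 0.0696] [array([626.7, 273.2]), array([23.4, 23.8]), np.float64(13.7)] 0.0696
top ring 298 [0.4423 0.1895 0.0076] [array([442.9, 189.4]), array([41.7, 41.2]), np.float64(21.6)] 0.0076
top flange 163 [0.542  0.0524 0.0152] [array([541.3,  53.6]), array([44.4, 41.5]), np.float64(26.6)] 0.0152
top rail -1 184 [-0.1012  0.4834]
top rail 1 176 [-0.0984  0.5314]
side lane 564 [0.5067 0.2833 0.0089] [array([507.6, 281. ]), array([79.3, 85.9]), np.float64(6.5)] 0.0089
side feeder 935 [0.6102 0.1826 0.0361] [array([604. , 178.6]), array([111.3,  61.3]), np.float64(5.6)] 0.0361
side cap 171 [0.6341 0.183  0.0801] [array([634.4, 181.4]), array([29.7, 28.3]), np.float64(88.5)] 0.0801
side vial 148 [0.6264 0.2763 0.0697] [array([626.8, 275.5]), array([22.3, 23.2]), np.float64(86.9)] 0.0697
side ring 249 [0.4421 0.1923 0.0078] [array([442.7, 192.1]), array([40.1, 42.7]), np.float64(70.9)] 0.0078
side flange 120 [0.5413 0.0547 0.0152] [array([542.5,  55.7]), array([39.9, 41.4]), np.float64(69.7)] 0.0152
side rail -1 171 [-0.1195  0.4837]
side rail 1 167 [-0.1151  0.5314]
```

View pics/cr.png

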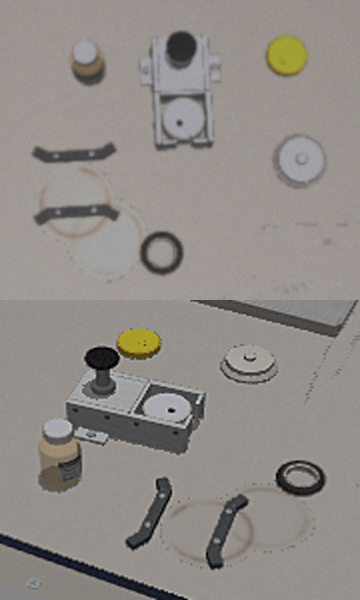

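```bash
cat >> h.py <<'E'
def go(pts,yaw=-173.5):
    s=r.get_state(); R=Ro.from_euler('xyz',s['eef_rot'],degrees=True)
    dr=(R.inv()*Ro.from_euler('xyz',[180,0,yaw],degrees=True)).as_rotvec(degrees=True)/360
    print('t',s['time_s'],'tcp',s['tcp_pos'].round(4),s['eef_rot'].round(2),'F',s['contact_force'].round(1),'w',round(s['gripper_width'],4))
    for p in pts: print(p,'travel',(R.inv().apply(np.array(p)-s['tcp_pos'])/.5).round(4),'dr',dr.round(4))
E
python3 - <<'E'
from h import *
go([(.45,-.22,.25),(.634,.181,.13)])
E
```

```text
t 1.7 tcp [ 0.2683 -0.6194  0.1895] [ 180.     -0.   -156.58] F [-0.2 -0.1 -0.4] w 0.0873
(0.45, -0.22, 0.25) travel [-0.651   0.5884 -0.1211] dr [ 0.    -0.     0.047]
(0.634, 0.181, 0.13) travel [-1.3075  1.1781  0.1189] dr [ 0.    -0.     0.047]
```

Candidates in the top view: the white puck in the shaft (290,216), the yellow disc (352,177), the flange (360,240) and the ring (280,291). The target is the white stack in the shaft. The plunger is the black cap at (290,171). The crop shows this clearly, with the vial, lane (dark rails) and ring where the networks put them.

jog_arm(
  travel=[
    [-0.065,0.059,-0.04],
    [-0.13,0.118,-0.08],
    [-0.2,0.18,-0.12],
    [-0.28,0.25,-0.12],
    [-0.36,0.325,-0.12],
    [-0.44,0.4,-0.12],
    [-0.52,0.47,-0.12],
    [-0.6,0.54,-0.12],
    [-0.68,0.61,-0.12],
    [-0.74,0.67,-0.12],
  ],
  dr=[
    [0,0,0.01],
    [0,0,0.02],
    [0,0,0.03],
    [0,0,0.04],
    [0,0,0.047],
    [0,0,0.047],
    [0,0,0.047],
    [0,0,0.047],
    [0,0,0.047],
    [0,0,0.047],
  ],
  claw=[0,0,0,0,0,0,0,0,0,0],
)

```text
time_s: 2.95
tcp_pos: [0.4753, -0.163, 0.2498]
eef_rot: [-180.0, 0.0, -173.5]
contact_force: [0.4, -0.4, 0.5]
gripper_width: 0.0007
gripper_force: 0.0
```

Run:
```python
from h import *
go([(.634,.181,.13)])
```

```text
t 2.95 tcp [ 0.4753 -0.163   0.2498] [-1.8000e+02  4.0000e-02 -1.7345e+02] F [ 0.4 -0.4  0.5] w 0.0007
(0.634, 0.181, 0.13) travel [-0.3936  0.6474  0.2398] dr [-0.      0.0001  0.0001]
```

jog_arm(
  travel=[
    [-0.05,0.08,0],
    [-0.1,0.16,0],
    [-0.15,0.25,0],
    [-0.21,0.34,0],
    [-0.27,0.44,0],
    [-0.33,0.54,0.05],
    [-0.37,0.61,0.12],
    [-0.3936,0.6474,0.19],
    [-0.3936,0.6474,0.24],
    [-0.3936,0.6474,0.24],
  ],
  dr=[
    [0,0,0],
    [0,0,0],
    [0,0,0],
    [0,0,0],
    [0,0,0],
    [0,0,0],
    [0,0,0],
    [0,0,0],
    [0,0,0],
    [0,0,0],
  ],
  claw=[0,0,0,0,0,0,0,0,0,0],
)

```text
time_s: 4.2
tcp_pos: [0.6322, 0.1786, 0.1271]
eef_rot: [-179.9, -0.2, -173.5]
contact_force: [-0.1, -1.0, 0.5]
gripper_width: 0.0005
gripper_force: 0.0
```

Run:
```python
from h import *
c=cam('wrist'); save(c,'pics/w1.png')
for t in ['plunger_top','lane','puck_0']:
    for d in r.boxes_of(t,'wrist')[:3]: print(t,d)
    print([(d['conf'],onplane(c,d['at'],{'plunger_top':.08,'lane':0,'puck_0':.02}[t]).round(4)) for d in r.tip_of(t,'wrist')[:2]])
yy,xx=np.mgrid[0:420,0:560]; p=cloud(c,np.c_[xx.ravel(),yy.ravel()])
q=p[(abs(p[:,0]-.634)<.025)&(abs(p[:,1]-.18)<.025)&(abs(p[:,2]-.08)<.005)]
print(len(q), cv2.minAreaRect(q[:,:2].astype(np.float32)*1000) if len(q)>5 else 0, q[:,2].mean())
go([(.6345,.181,.055)])
```

```text
plunger_top {'extent': [265.1, 201.9, 296.7, 239.4], 'conf': 0.95}
plunger_top {'extent': [239.8, 115.7, 318.1, 236.0], 'conf': 0.17}
[(0.96, array([[0.6329, 0.1828, 0.08  ]])), (0.48, array([[0.6098, 0.2484, 0.08  ]]))]
lane {'extent': [349.7, 40.6, 446.0, 130.0], 'conf': 0.6}
[]
puck_0 {'extent': [155.2, 184.9, 197.1, 219.9], 'conf': 0.88}
puck_0 {'extent': [135.2, 67.1, 192.2, 126.0], 'conf': 0.74}
puck_0 {'extent': [258.9, 123.8, 304.7, 167.6], 'conf': 0.61}
[(0.62, array([[0.6499, 0.0763, 0.02  ]])), (0.56, array([[0.5758, 0.1759, 0.02  ]]))]
904 ((635.4732666015625, 180.49671936035156), (29.06612777709961, 28.320585250854492), 5.811337947845459) 0.07893054795416055
t 4.55 tcp [0.6341 0.179  0.131 ] [ 1.7995e+02  1.2000e-01 -1.7352e+02] F [-0.8 -0.2 -0.5] w 0.0005
(0.6345, 0.181, 0.055) travel [-0.001   0.0037  0.1519] dr [ 0.0001  0.0003 -0.    ]
```

View pics/w1.png

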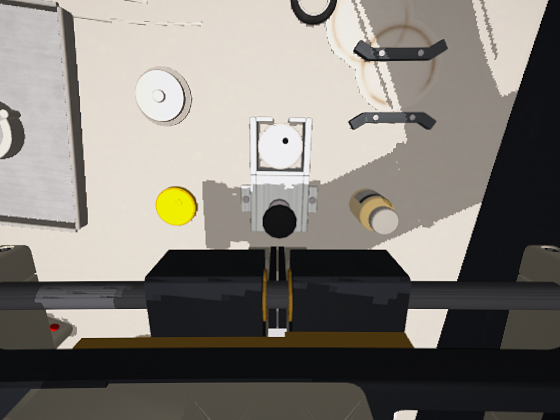

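jog_arm(
  travel=[
    [-0.001,0.004,0.09],
    [-0.001,0.004,0.108],
    [-0.001,0.004,0.12],
    [-0.001,0.004,0.132],
    [-0.001,0.004,0.144],
    [-0.001,0.004,0.154],
    [-0.001,0.004,0.154],
    [-0.001,0.004,0.154],
    [-0.001,0.004,0.154],
    [-0.001,0.004,0.154],
  ],
  dr=[
    [0,0,0],
    [0,0,0],
    [0,0,0],
    [0,0,0],
    [0,0,0],
    [0,0,0],
    [0,0,0],
    [0,0,0],
    [0,0,0],
    [0,0,0],
  ],
  claw=[0,0,0,0,0,0,0,0,0,0],
)

```text
time_s: 5.8
tcp_pos: [0.6339, 0.1811, 0.0526]
eef_rot: [180.0, 0.0, -173.5]
contact_force: [-0.2, 0.5, 0.0]
gripper_width: 0.0001
gripper_force: 0.0
```

Run:
```python
from h import *
c=cam('side')
print([(d['conf'].__round__(2),np.round(d['extent'])) for d in r.boxes_of('puck_0','side')])
go([(.6345,.181,.055)])
```

```text
[(0.62, array([260., 213., 285., 233.])), (0.61, array([251., 175., 273., 193.]))]
t 5.9 tcp [0.6338 0.1811 0.0526] [ 1.800e+02  1.000e-02 -1.735e+02] F [-0.2  1.  -0.6] w 0.0007
(0.6345, 0.181, 0.055) travel [-0.0013 -0.0003 -0.0049] dr [0. 0. 0.]
```

Run:
```python
from h import *
c=cam('side'); b=c['pixels'][150:300,180:380,::-1]; b=cv2.resize(b,(600,450),interpolation=cv2.INTER_CUBIC); cv2.imwrite('pics/s2.png',b)
yy,xx=np.mgrid[0:420,0:560]
for n in ('side','top'):
    c=cam(n) if n=='top' else c
    p=cloud(c,np.c_[xx.ravel(),yy.ravel()])
    q=p[(abs(p[:,0]-.634)<.04)&(abs(p[:,1]-.18)<.03)&(p[:,2]>.04)]
    print(n,np.histogram(q[:,2],np.arange(.04,.16,.005)))
```

```text
side (array([59, 23, 13, 14, 15,  3,  7, 49, 40,  0,  2, 13, 10, 17,  9,  8,  3,
        0,  0,  0,  0,  0,  0]), array([0.04 , 0.045, 0.05 , 0.055, 0.06 , 0.065, 0.07 , 0.075, 0.08 ,
       0.085, 0.09 , 0.095, 0.1  , 0.105, 0.11 , 0.115, 0.12 , 0.125,
       0.13 , 0.135, 0.14 , 0.145, 0.15 , 0.155]))
top (array([22,  7,  0,  0,  0,  0,  1,  9, 10,  0,  1,  3,  0,  0,  0,  0,  0,
        3,  4,  4,  0,  0,  0]), array([0.04 , 0.045, 0.05 , 0.055, 0.06 , 0.065, 0.07 , 0.075, 0.08 ,
       0.085, 0.09 , 0.095, 0.1  , 0.105, 0.11 , 0.115, 0.12 , 0.125,
       0.13 , 0.135, 0.14 , 0.145, 0.15 , 0.155]))
```

View pics/s2.png

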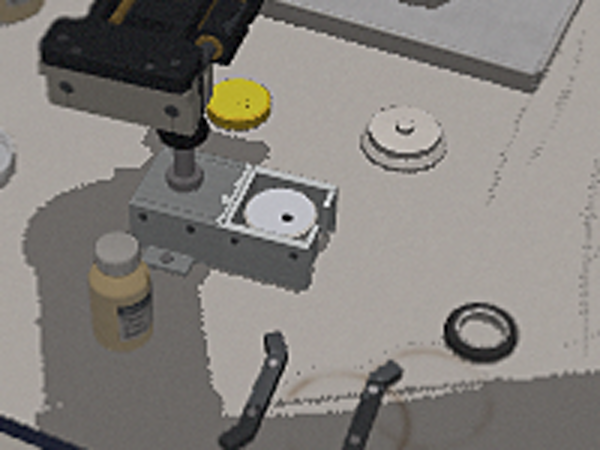

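Run:
```python
from h import *
c=cam('wrist'); save(c,'pics/w3.png')
T=np.array(c['hand_eye']); print(T.round(3))
yy,xx=np.mgrid[0:420,0:560]; g=(c['range_z']>0)&(c['range_z']<.5)
uv=np.c_[xx[g],yy[g]]; p=cloud(c,uv); s=r.get_state(); print(s['tcp_pos'],s['eef_rot'],s['joints'].round(2))
q=(p-s['tcp_pos'])
k=(abs(q[:,0])<.05)&(abs(q[:,1])<.1)&(q[:,2]>-.02)
for z in np.arange(-.02,.15,.01):
    m=k&(q[:,2]>=z)&(q[:,2]<z+.01)
    if m.sum()>3: print(round(z,3),m.sum(),q[m].min(0).round(3),q[m].max(0).round(3),uv[m].mean(0).round())
```

```text
[[-0.     0.959  0.283  0.076]
 [ 1.     0.001 -0.001  0.   ]
 [-0.001  0.283 -0.959 -0.194]
 [ 0.     0.     0.     1.   ]]
[0.63380669 0.18105891 0.05250291] [ 1.79999407e+02  3.74239507e-03 -1.73496533e+02] [  32.86   25.33  -11.05    0.    -53.62 -116.36]
-0.02 4914 [-0.05  -0.034 -0.02 ] [ 0.018  0.1   -0.01 ] [283. 209.]
-0.01 872 [-0.023 -0.011 -0.01 ] [ 0.011  0.1   -0.   ] [371. 232.]
0.0 291 [-0.019  0.08   0.   ] [0.004 0.1   0.01 ] [404. 238.]
0.01 1083 [-0.019  0.08   0.01 ] [0.007 0.1   0.019] [417. 252.]
0.02 548 [-0.013 -0.014  0.02 ] [0.016 0.013 0.028] [276. 243.]
0.03 31 [-0.01  -0.005  0.036] [-0.009  0.002  0.04 ] [277. 247.]
0.04 251 [-0.013 -0.017  0.04 ] [-0.008  0.015  0.05 ] [277. 250.]
0.05 253 [-0.012 -0.007  0.05 ] [-0.001  0.005  0.06 ] [277. 261.]
0.06 156 [-0.012 -0.006  0.06 ] [-0.009  0.004  0.07 ] [277. 269.]
0.07 105 [-0.012 -0.006  0.07 ] [-0.009  0.003  0.077] [277. 277.]
0.08 430 [-0.002 -0.004  0.081] [0.011 0.005 0.089] [277. 319.]
0.09 29 [-0.005 -0.005  0.096] [0.002 0.004 0.099] [275. 327.]
0.1 4231 [-0.049 -0.091  0.102] [0.027 0.085 0.11 ] [283. 291.]
0.11 14877 [-0.049 -0.086  0.11 ] [0.017 0.084 0.12 ] [288. 293.]
0.12 19333 [-0.042 -0.081  0.12 ] [0.005 0.083 0.13 ] [277. 306.]
0.13 11232 [-0.034 -0.067  0.13 ] [-0.012  0.066  0.14 ] [277. 355.]
0.14 24531 [-0.033 -0.062  0.14 ] [-0.01   0.058  0.15 ] [280. 387.]
```

View pics/w3.png

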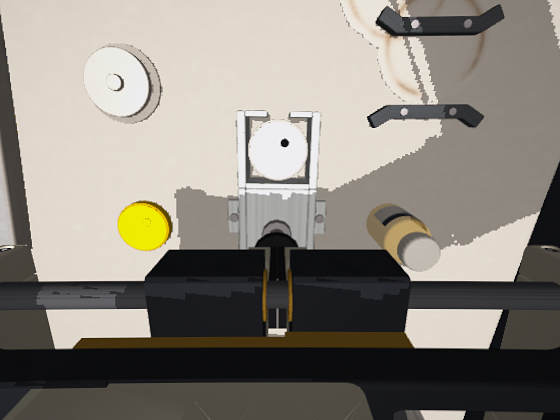

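The reported TCP is about 30 mm below the visible fingertips. The cap (270,240) is untouched, still at z≈0.078, and the fingers sit just above it. I'll descend by feel.

jog_arm(
  travel=[
    [-0.002,0,0.004],
    [-0.002,0,0.008],
    [-0.002,0,0.012],
    [-0.002,0,0.016],
    [-0.002,0,0.02],
    [-0.002,0,0.024],
    [-0.002,0,0.028],
    [-0.002,0,0.032],
    [-0.002,0,0.032],
    [-0.002,0,0.032],
  ],
  dr=[
    [0,0,0],
    [0,0,0],
    [0,0,0],
    [0,0,0],
    [0,0,0],
    [0,0,0],
    [0,0,0],
    [0,0,0],
    [0,0,0],
    [0,0,0],
  ],
  claw=[0,0,0,0,0,0,0,0,0,0],
)

```text
time_s: 7.3
tcp_pos: [0.6348, 0.1811, 0.0367]
eef_rot: [-180.0, 0.0, -173.5]
contact_force: [-2.1, -0.4, 3.4]
gripper_width: 0.0011
gripper_force: 2.3
```

jog_arm(
  travel=[
    [0,0,0.006],
    [0,0,0.012],
    [0,0,0.018],
    [0,0,0.024],
    [0,0,0.03],
    [0,0,0.034],
    [0,0,0.034],
    [0,0,0.034],
    [0,0,0.034],
    [0,0,0.034],
  ],
  dr=[
    [0,0,0],
    [0,0,0],
    [0,0,0],
    [0,0,0],
    [0,0,0],
    [0,0,0],
    [0,0,0],
    [0,0,0],
    [0,0,0],
    [0,0,0],
  ],
  claw=[0,0,0,0,0,0,0,0,0,0],
)

```text
time_s: 8.55
tcp_pos: [0.6348, 0.1812, 0.0199]
eef_rot: [180.0, 0.0, -173.5]
contact_force: [-2.9, -0.9, 6.7]
gripper_width: 0.0005
gripper_force: 3.3
```

Run:
```python
from h import *
go([(.6345,.181,.01)])
c=cam('top')
for n in ('top',):
  print([(round(d['conf'],2),onplane(c,d['at'],.0).round(3)) for d in r.tip_of('puck_0',n)])
  yy,xx=np.mgrid[0:420,0:560]; p=cloud(c,np.c_[xx.ravel(),yy.ravel()])
  q=p[(p[:,0]>.46)&(p[:,0]<.545)&(abs(p[:,1]-.17)<.03)&(p[:,2]>.004)&(p[:,2]<.02)]; print(len(q),q.min(0) if len(q) else 0,q.max(0) if len(q) else 0)
```

```text
t 8.55 tcp [0.6348 0.1812 0.0199] [ 1.8000e+02  1.0000e-02 -1.7349e+02] F [-2.9 -0.9  6.7] w 0.0005
(0.6345, 0.181, 0.01) travel [ 0.0007 -0.0002  0.0198] dr [0. 0. 0.]
[(0.85, array([[0.576, 0.172, 0.   ]])), (0.64, array([[0.651, 0.072, 0.   ]])), (0.6, array([[0.524, 0.169, 0.   ]])), (0.6, array([[0.576, 0.177, 0.   ]])), (0.24, array([[0.629, 0.271, 0.   ]]))]
496 [0.46009828 0.14437542 0.00438948] [0.54475626 0.19855192 0.01498854]
```

jog_arm(
  travel=[
    [0,0,0.002],
    [0,0,0.004],
    [0,0,0.006],
    [0,0,0.008],
    [0,0,0.008],
    [0,0,0.008],
    [0,0,0.008],
    [0,0,0.008],
    [0,0,0.008],
    [0,0,0.008],
  ],
  dr=[
    [0,0,0],
    [0,0,0],
    [0,0,0],
    [0,0,0],
    [0,0,0],
    [0,0,0],
    [0,0,0],
    [0,0,0],
    [0,0,0],
    [0,0,0],
  ],
  claw=[0,0,0,0,0,0,0,0,0,0],
)

```text
time_s: 9.9
tcp_pos: [0.6349, 0.1811, 0.0181]
eef_rot: [-180.0, 0.1, -173.5]
contact_force: [-9.7, -0.8, 21.8]
gripper_width: 0.0005
gripper_force: 10.7
```

jog_arm(
  travel=[
    [0,0,-0.01],
    [0,0,-0.03],
    [0,0,-0.05],
    [0,0,-0.08],
    [0,0,-0.12],
    [0,0,-0.17],
    [0,0,-0.22],
    [0,0,-0.25],
    [0,0,-0.25],
    [0,0,-0.25],
  ],
  dr=[
    [0,0,0],
    [0,0,0],
    [0,0,0],
    [0,0,0],
    [0,0,0],
    [0,0,0],
    [0,0,0],
    [0,0,0],
    [0,0,0],
    [0,0,0],
  ],
  claw=[0,0,0,0,0,0,0.8,0.8,0.8,0.8],
)

```text
time_s: 11.15
tcp_pos: [0.6342, 0.181, 0.1394]
eef_rot: [-180.0, -0.1, -173.5]
contact_force: [-0.1, -0.7, -1.1]
gripper_width: 0.0348
gripper_force: 0.0
```

```bash
cat >> h.py <<'E'
yy,xx=np.mgrid[0:420,0:560]
def puck(c,guess=None):
    p=cloud(c,np.c_[xx.ravel(),yy.ravel()]); col=c['pixels'].reshape(-1,3)[c['range_z'].ravel()>0].astype(int)
    q=p[(p[:,2]>.006)&(p[:,2]<.014)&(col.min(1)>0)&(np.hypot(*(p[:,:2]-guess).T)<.03)]
    if len(q)<20: return len(q)
    return len(q),[np.round(v,1) for v in cv2.minEnclosingCircle(q[:,:2].astype(np.float32)*1000)],q[:,2].mean().round(4)
E
python3 - <<'E'
from h import *
for n in ('top','side','wrist'):
  c=cam(n); print(n,[(round(d['conf'],2),onplane(c,d['at'],.0).round(3)) for d in r.tip_of('puck_0',n)]); print(puck(c,np.array((.524,.169))))
  p=cloud(c,np.c_[xx.ravel(),yy.ravel()]); q=p[(abs(p[:,0]-.634)<.02)&(abs(p[:,1]-.18)<.02)&(p[:,2]>.05)&(p[:,2]<.09)]; print('cap',np.median(q[:,2]) if len(q) else 0,len(q))
save(c,'pics/w4.png')
s=r.get_state(); q=p-s['tcp_pos']; print(s['tcp_pos'])
k=(abs(q[:,0])<.04)&(abs(q[:,1])<.1)
for z in np.arange(-.02,.12,.01):
    m=k&(q[:,2]>=z)&(q[:,2]<z+.01)
    if m.sum()>3: print(round(z,3),m.sum(),q[m].min(0).round(3),q[m].max(0).round(3))
go([(.6345,.181,.01)])
E
```

```text
top [(0.95, array([[0.655, 0.072, 0.   ]])), (0.83, array([[0.519, 0.167, 0.   ]])), (0.73, array([[0.577, 0.175, 0.   ]]))]
(483, [array([526.6, 168.3]), np.float64(25.0)], np.float64(0.0102))
cap 0.0796574011405009 254
side [(0.94, array([[0.523, 0.169, 0.   ]])), (0.78, array([[0.58 , 0.167, 0.   ]])), (0.65, array([[0.648, 0.075, 0.   ]]))]
(362, [array([524. , 172.1]), np.float64(22.7)], np.float64(0.0104))
cap 0.07964644860152148 234
wrist [(0.91, array([[0.656, 0.071, 0.   ]])), (0.73, array([[0.578, 0.181, 0.   ]])), (0.7, array([[0.525, 0.169, 0.   ]]))]
(1564, [array([524.3, 170.2]), np.float64(21.8)], np.float64(0.0095))
cap 0.0789986837683277 839
[0.63454955 0.1810583  0.13980406]
0.03 110 [-0.013 -0.03   0.035] [0.011 0.028 0.04 ]
0.04 605 [-0.016 -0.042  0.04 ] [0.012 0.04  0.05 ]
0.05 764 [-0.016 -0.042  0.05 ] [0.006 0.04  0.06 ]
0.06 697 [-0.016 -0.043  0.06 ] [0.012 0.042 0.07 ]
0.07 591 [-0.016 -0.042  0.07 ] [0.013 0.039 0.08 ]
0.08 665 [-0.008 -0.03   0.08 ] [0.015 0.031 0.09 ]
0.09 430 [-0.015 -0.031  0.09 ] [0.01 0.03 0.1 ]
0.1 3971 [-0.04  -0.091  0.1  ] [0.026 0.085 0.11 ]
0.11 13660 [-0.04  -0.086  0.11 ] [0.016 0.084 0.12 ]
t 11.45 tcp [0.6345 0.1811 0.1398] [-1.7998e+02 -6.0000e-02 -1.7350e+02] F [ 0.3 -0.7  0.2] w 0.0589
(0.6345, 0.181, 0.01) travel [-1.000e-04  0.000e+00  2.596e-01] dr [-0.0001 -0.0002  0.    ]
```

View pics/w4.png

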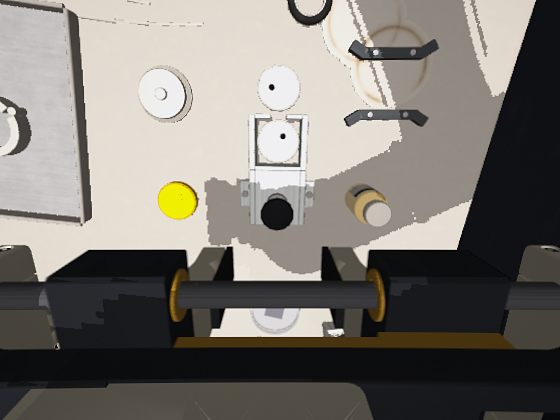

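```bash
cat >> h.py <<'E'
def W(x,y,z): s,c=np.sin(np.radians(6.5)),np.cos(np.radians(6.5)); return (.5075+c*x-s*y,.2805+s*x+c*y,z)
def Li(p): s,c=np.sin(np.radians(6.5)),np.cos(np.radians(6.5)); d=np.array(p)[:2]-(.5075,.2805); return np.round((c*d[0]+s*d[1],-s*d[0]+c*d[1]),4)
E
python3 - <<'E'
from h import *
print(Li((.5243,.1702)))
go([W(.004,-.1117,.14),W(.004,-.1117,-.015),W(.004,-.1117,-.03)])
E
```

```text
[ 0.0042 -0.1115]
t 11.45 tcp [0.6345 0.1811 0.1398] [-1.7998e+02 -6.0000e-02 -1.7350e+02] F [ 0.3 -0.7  0.2] w 0.0589
(np.float64(0.5241190864005815), np.float64(0.16997083657599688), 0.14) travel [ 2.22e-01  3.00e-03 -2.00e-04] dr [-0.0001 -0.0002  0.    ]
(np.float64(0.5241190864005815), np.float64(0.16997083657599688), -0.015) travel [0.2217 0.0031 0.3098] dr [-0.0001 -0.0002  0.    ]
(np.float64(0.5241190864005815), np.float64(0.16997083657599688), -0.03) travel [0.2216 0.0031 0.3398] dr [-0.0001 -0.0002  0.    ]
```

jog_arm(
  travel=[
    [0.07,0.003,0],
    [0.14,0.003,0],
    [0.2,0.003,0],
    [0.222,0.003,0],
    [0.222,0.003,0.07],
    [0.222,0.003,0.15],
    [0.222,0.003,0.23],
    [0.222,0.003,0.29],
    [0.222,0.003,0.31],
    [0.222,0.003,0.31],
  ],
  dr=[
    [0,0,0],
    [0,0,0],
    [0,0,0],
    [0,0,0],
    [0,0,0],
    [0,0,0],
    [0,0,0],
    [0,0,0],
    [0,0,0],
    [0,0,0],
  ],
  claw=[0.8,0.8,0.8,0.8,0.8,0.8,0.8,0.8,0.8,0.8],
)

```text
time_s: 12.7
tcp_pos: [0.5246, 0.1701, -0.0148]
eef_rot: [-180.0, -0.0, -173.5]
contact_force: [0.6, -0.1, 0.5]
gripper_width: 0.0699
gripper_force: 0.0
```

Run:
```python
from h import *
go([W(.004,-.1117,-.03)]); print(Li(r.get_state()['tcp_pos']))
c=cam('side'); p=cloud(c,np.c_[xx.ravel(),yy.ravel()]); print('puck',puck(c,np.array((.524,.17))))
# finger +y tip: lowest points above bench near finger
s=r.get_state(); q=p-s['tcp_pos']
k=(abs(q[:,0])<.03)&(q[:,1]>.025)&(q[:,1]<.07)&(p[:,2]>.006)&(p[:,2]<.07)
print(np.histogram(p[k,2],np.arange(.005,.07,.005)))
b=c['pixels'][150:300,200:400,::-1]; cv2.imwrite('pics/s5.png',cv2.resize(b,(600,450),interpolation=cv2.INTER_CUBIC))
```

```text
t 12.7 tcp [ 0.5246  0.1701 -0.0148] [-1.7996e+02 -4.0000e-02 -1.7349e+02] F [ 0.6 -0.1  0.5] w 0.0699
(np.float64(0.5241190864005815), np.float64(0.16997083657599688), -0.03) travel [ 0.001  -0.0001  0.0305] dr [-0.0001 -0.0001  0.    ]
[ 0.0045 -0.1117]
puck 18
(array([ 7, 13, 11,  8, 21, 32, 30, 24, 22,  3,  0,  0]), array([0.005, 0.01 , 0.015, 0.02 , 0.025, 0.03 , 0.035, 0.04 , 0.045,
       0.05 , 0.055, 0.06 , 0.065]))
```

View pics/s5.png

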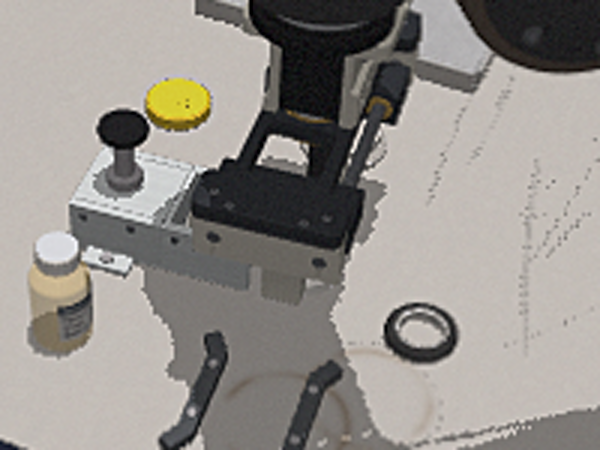

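jog_arm(
  travel=[
    [0.001,0,0.008],
    [0.001,0,0.014],
    [0.001,0,0.018],
    [0.001,0,0.022],
    [0.001,0,0.026],
    [0.001,0,0.029],
    [0.001,0,0.031],
    [0.001,0,0.032],
    [0.001,0,0.032],
    [0.001,0,0.032],
  ],
  dr=[
    [0,0,0],
    [0,0,0],
    [0,0,0],
    [0,0,0],
    [0,0,0],
    [0,0,0],
    [0,0,0],
    [0,0,0],
    [0,0,0],
    [0,0,0],
  ],
  claw=[0.8,0.8,0.8,0.8,0.8,0.8,0.8,0.8,0.8,0.8],
)

```text
time_s: 14.0
tcp_pos: [0.5238, 0.1701, -0.0305]
eef_rot: [180.0, 0.0, -173.5]
contact_force: [-0.2, 0.6, 0.2]
gripper_width: 0.0698
gripper_force: 0.0
```

jog_arm(
  travel=[
    [0,0.018,0],
    [0,0.03,0],
    [0.001,0.042,0],
    [0.002,0.055,0],
    [0.003,0.068,0],
    [0.004,0.08,0],
    [0.005,0.093,0],
    [0.006,0.106,0],
    [0.007,0.115,0],
    [0.008,0.123,0],
  ],
  dr=[
    [0,0,0],
    [0,0,0],
    [0,0,0],
    [0,0,0],
    [0,0,0],
    [0,0,0],
    [0,0,0],
    [0,0,0],
    [0,0,0],
    [0,0,0],
  ],
  claw=[0.8,0.8,0.8,0.8,0.8,0.8,0.8,0.8,0.8,0.8],
)

```text
time_s: 15.25
tcp_pos: [0.5128, 0.231, -0.0306]
eef_rot: [-180.0, -0.0, -173.5]
contact_force: [-0.4, -0.3, 0.3]
gripper_width: 0.0702
gripper_force: 0.1
```

Run:
```python
from h import *
s=r.get_state(); print(s['tcp_pos'],Li(s['tcp_pos']),s['contact_force'].round(1))
for n in ('wrist','top','side'):
  c=cam(n); print(n,[(round(d['conf'],2),np.round(d['at']),Li(onplane(c,d['at'],.0)[0])) for d in r.tip_of('puck_0',n)], [(round(d['conf'],2),Li(onplane(c,d['at'],.0)[0])) for d in r.tip_of('lane',n)])
  if n=='wrist': save(c,'pics/w6.png')
```

```text
[ 0.51279472  0.23096374 -0.03055033] [-0.0003 -0.0498] [-0.4 -0.3  0.3]
wrist [(0.58, array([256., 259.]), array([ 0.0007, -0.0623]))] []
top [(0.71, array([349., 180.]), array([ 0.1178, -0.2228])), (0.62, array([289., 219.]), array([ 0.0529, -0.1095]))] [(0.54, array([ 0.0019, -0.0033]))]
side [(0.79, array([259., 187.]), array([ 0.1198, -0.2239])), (0.59, array([272., 226.]), array([ 0.0631, -0.129 ]))] [(0.92, array([0.0025, 0.0019])), (0.43, array([-0.0704, -0.0833]))]
```

View pics/w6.png

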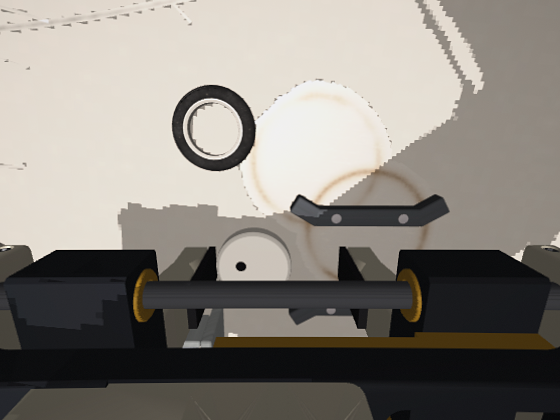

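The puck (255,258) sits against the left finger, lined up with the lane between the two rails, so I keep pushing.

jog_arm(
  travel=[
    [0,0.012,0],
    [0,0.024,0],
    [0,0.036,0],
    [0,0.048,0],
    [0,0.06,0],
    [0,0.072,0],
    [0,0.084,0],
    [0,0.096,0],
    [0,0.108,0],
    [0,0.117,0],
  ],
  dr=[
    [0,0,0],
    [0,0,0],
    [0,0,0],
    [0,0,0],
    [0,0,0],
    [0,0,0],
    [0,0,0],
    [0,0,0],
    [0,0,0],
    [0,0,0],
  ],
  claw=[0.8,0.8,0.8,0.8,0.8,0.8,0.8,0.8,0.8,0.8],
)

```text
time_s: 16.95
tcp_pos: [0.5063, 0.2892, -0.0305]
eef_rot: [180.0, 0.0, -173.5]
contact_force: [0.5, 0.5, -0.7]
gripper_width: 0.0699
gripper_force: 0.1
```

Run:
```python
from h import *
s=r.get_state(); print(s['tcp_pos'],Li(s['tcp_pos']),s['contact_force'].round(1))
for n in ('wrist','side'):
  c=cam(n); print(n,[(round(d['conf'],2),np.round(d['at']),Li(onplane(c,d['at'],.0)[0])) for d in r.tip_of('puck_0',n)])
```

```text
[ 0.5062504   0.28922331 -0.03053933] [-0.0003  0.0088] [ 0.5  0.5 -0.7]
wrist [(0.67, array([251., 261.]), array([ 0.0023, -0.0064]))]
side [(0.6, array([259., 188.]), array([ 0.1196, -0.2227]))]
```

jog_arm(
  travel=[
    [0,-0.005,0],
    [0,-0.01,0],
    [0,-0.01,-0.03],
    [0,-0.01,-0.08],
    [0,-0.01,-0.16],
    [0,-0.01,-0.24],
    [0,-0.03,-0.32],
    [0,-0.06,-0.36],
    [0,-0.08,-0.36],
    [0,-0.08,-0.36],
  ],
  dr=[
    [0,0,0],
    [0,0,0],
    [0,0,0],
    [0,0,0],
    [0,0,0],
    [0,0,0],
    [0,0,0],
    [0,0,0],
    [0,0,0],
    [0,0,0],
  ],
  claw=[0.8,0.8,0.8,0.8,0.8,0.8,0.8,0.8,0.8,0.8],
)

```text
time_s: 18.4
tcp_pos: [0.5105, 0.2483, 0.1495]
eef_rot: [180.0, -0.0, -173.6]
contact_force: [-0.3, -1.2, -0.4]
gripper_width: 0.0701
gripper_force: 0.0
```

Run:
```python
from h import *
s=r.get_state(); print(s['tcp_pos'],Li(s['tcp_pos']),s['contact_force'].round(1))
ims=[]
for n in ('wrist','top','side'):
  c=cam(n); print(n,[(round(d['conf'],2),np.round(d['at']),Li(onplane(c,d['at'],.0)[0])) for d in r.tip_of('puck_0',n)],[(round(d['conf'],2),Li(onplane(c,d['at'],.0)[0])) for d in r.tip_of('lane',n)])
  print({t:[onplane(c,d['at'],0)[0][:2].round(3) for d in r.tip_of(t,n)[:1]] for t in ('vial','blank_flange','seal_ring')})
  ims.append(c['pixels'][:,:,::-1])
b=ims[2][160:330,190:400]
cv2.imwrite('pics/fin.png',np.hstack([cv2.resize(ims[0],(400,300)),cv2.resize(b,(370,300),interpolation=cv2.INTER_CUBIC)]))
```

```text
[0.51045534 0.24829356 0.14946919] [-0.0007 -0.0323] [-0.3 -1.2 -0.4]
wrist [(0.89, array([211., 242.]), array([ 0.0628, -0.1136])), (0.63, array([300., 192.]), array([ 0.0005, -0.0054]))] []
{'vial': [array([0.628, 0.275])], 'blank_flange': [array([0.546, 0.055])], 'seal_ring': [array([0.44 , 0.188])]}
top [(0.95, array([232., 253.]), array([-0.0014, -0.0065])), (0.57, array([349., 179.]), array([ 0.1184, -0.222 ]))] []
{'vial': [], 'blank_flange': [array([0.544, 0.05 ])], 'seal_ring': [array([0.441, 0.185])]}
side [(0.82, array([287., 285.]), array([-0.0039, -0.0057])), (0.77, array([271., 229.]), array([ 0.0614, -0.1201])), (0.46, array([256., 185.]), array([ 0.128 , -0.2292])), (0.42, array([282., 291.]), array([0.0006, 0.0078]))] [(0.56, array([0.0013, 0.0024]))]
{'vial': [array([0.631, 0.271])], 'blank_flange': [array([0.542, 0.057])], 'seal_ring': [array([0.442, 0.19 ])]}
```

View pics/fin.png

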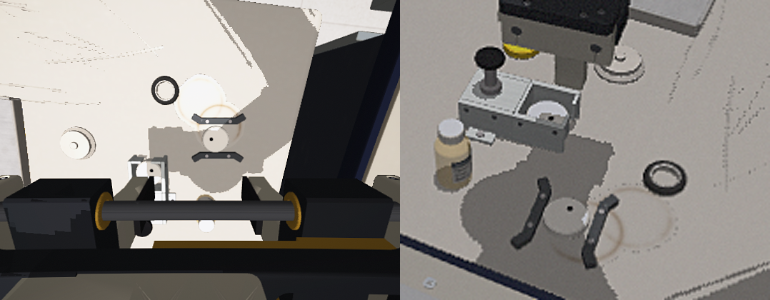

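The puck lies flat between the rails (wrist view (213,138), side view (567,220)), about 6 mm from the middle along the lane. The plunger is up, the other things are where they were, and the robot is clear.

```bash
python3 -c "
from plant import r
print(r.close_job())"
```

```text
the job is handed in; nothing more can be done
None
```

I handed the job in: one puck was dispensed and pushed into the lane, about 6 mm from the middle along it and within about 4 mm across by the last camera views, with the plunger up and the flange, seal ring and vial where they were; no verdict was returned.

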